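Tip two vial crates, push the stamped one to the dispatch tape

ROBOT

A 6-joint arm with a two-finger parallel gripper is mounted at the origin on a cart in front of the work surface, level with it; the furniture and walls round the work are solid. World frame = base frame: x ahead of the robot, y to its left, z up, the work surface at z = 0. Lengths are in m, angles in rad, forces in N, time in s.
With the tool pointing down it reaches from about 0.35 to 0.85 m from the base axis. Payload 8.1 kg.
Tool frame: the origin (TCP) lies on the centre line of the jaws, within the pads' length; the fingertips stand env.tcp_to_tips ahead of it and the grasp point (between the pads) lies 2 mm behind it (env.tcp_to_tips is the distance from the TCP to the fingertips, in m); z points along the fingers, y is the line along which they close (so a half turn about z gives the same grasp; the last joint's range is limited). The gripper opens to 93 mm and grips with 3 to 60 N. Pads are 15 mm wide; open, the fingers measure 128 mm over their backs; the gripper's body (75 mm by 188 mm) begins 65 mm behind the grasp point.
Start: joints at [-1.293, 0.13, 1.488, -0, 1.523, -0.085], TCP at [0.213, -0.561, 0.236] pointing down, gripper open.
Joint ranges: [-2.96, 2.96], [-0.89, 2.26], [0.02, 2.5], [-1.34, 4.48], [0, 2.73], [-2.66, 2.66]. Speed limits (rad/s): [2.39, 2.39, 2.79, 3.14, 3.14, 3.14].

INTERFACE

Orientations are given as [roll, pitch, yaw] about the fixed x, y, z axes, in that order (R = Rz(yaw) Ry(pitch) Rx(roll)).
In Python, from workcell import env, imaging gives the robot as it stands. The module is installed in compiled form; this text tells all that it offers.
- The arm moves only by the tool play_rows, never from a script. Its argument "motion" is one flat list of numbers, 7 for each row, row after row: the shift along the world's x, y, z in units of 0.04 m (1.0 is 0.04 m), then the turn, a rotation vector about the world's x, y, z in units of 30 degrees (1.0 is 30 degrees), then the opening, from -1 (shut) to 1 (fully open). In form: [dx, dy, dz, rx, ry, rz, hand, dx, dy, dz, rx, ry, rz, hand, ...]. A call has 1 to 8 rows; each row shifts and turns the commanded pose from where the row before left it; what a row does not reach is not made up. A row lasts 1/10 s, in which the tool goes at most 50 mm and 8.59 degrees, less where a joint would pass 70% of its speed; a pose out of reach is approached as far as the arm can. A call with a number of a shift or a turn outside -1 to 1 is refused whole. A call with a gripper value outside its range is refused whole. The fingers move at their own pace and stop on an object; the grip force is fixed at half the most. Time passes only in rows, so rows that do not move let the fingers close. It gives the time, the measured TCP pose, the force, the opening and the grip force at its end, in the units of the state.
- env.get_obs(): the state, without advancing time (a new reading comes with each control period).
- imaging.camera(name): name is "scene" or "top" or "wrist"; returns (picture, depth): 384x512x3 uint8, red, green, blue; 384x512 float32, m along the optical axis (not along the pixel's ray), 0 where there is no reading.
- imaging.camera_params(name): a dict with "K" (3x3 intrinsics, pixels), "position" and "attitude" of the camera in the world. Camera axes: x right, y down, z forward; pixel columns grow to the right and rows downward; lengths in m; the calibration is good to about 2 mm. A picture is of the moment at which its call begins: read the wrist's pose just before it. camera_params takes no time and is no camera call; for the wrist camera it gives the pose at the moment of the call.
- env.sign_off(): hands the job in; it is judged then, once.
Trained networks look in the newest picture that a camera, given by its name, has taken for a name from the list of things; names that differ only in an ending like _2 or _b are one class to them, and where a whole thing is asked for, a point or a joint stands for the part that bears it (a point fixed in the world has none). Each returns a list of dicts, best first, with "conf" (0 to 1); they miss things now and then, are a little off and sometimes report something else, mostly with a low value. They report only what shows in the picture. A call takes as long as a camera call.
- imaging.regions_of(target, camera): "mask" (384x512 bool, what is visible of it).
- imaging.pinpoint(target, camera): "at" ([x, y, z] in m, in world coordinates, good to about 4 mm: a listed point, or the origin of a listed thing).
The state is a dict: "time_s": time; "q": joint angles; "dq": joint speeds; "tau": joint torques, N m; "tool_pos": TCP position; "ee_rot": TCP orientation; "ft_force": force on the tool from outside, world axes, zero at the start; "moment": the same for the moment, N m; "gripper_width": opening from 0.0 (shut) to 1.0 (fully open); "grasp_force": force on a finger pad.
Only numpy, scipy, OpenCV 4.12 (cv2) and the standard library are available. Lean on these libraries where they do the work, as an engineer would, in place of code of your own. Each camera call takes 0.05 s, during which the arm holds its last target. There are 200 camera calls.

TASK

Only one of the two blue vial crates has a red oval stamp under its base. Using your fingers only to push, tip each crate over, away from you, so that it lies on its far side with its base facing you; once both lie like that, push the stamped crate as it lies, away from you, until its leading end (the end with the vial caps) is on the yellow tape and square with it. Do not lift or carry either crate, leave the unstamped one lying short of the tape, and disturb nothing else.

Things in the scene. Friction and masses are not known exactly. Their poses are not given: they have to be found in the camera images.
- crate_stamped: blue vial crate with a fluorescent red oval stamp (90x40 mm, white dot) on the middle of its base, unseen while it stands; else identical to the other crate; stands left or right. 48 mm deep (own x), 110 wide (own y), 100 tall (own z), 0.3 kg, flat faces, fixed insert with ten white caps on top. Origin: centre of its base. At the start own z is up, own x away from the robot (yaw within 0.25 rad)
- crate_blank: the other blue vial crate, same shape, size, mass and frame as crate_stamped, with a bare base. Either crate, pushed away at its near face 70 to 90 mm above the bench, tips about its far lower edge and after some 40 to 50 mm of push falls over by itself; pushed low down it slides
- crate_stamped_mid (a point): centre of the stamped crate, 50 mm from its base centre along own z. Tipped over, the crate is 48 mm high and 100 mm long, own x down, own z pointing away from the robot, its base an upright face towards the robot
- crate_blank_mid (a point): centre of the unstamped crate, likewise
- crate_stamped_rim (a point): centre of the top (vial cap) face of the stamped crate, 100 mm from its base centre along own z; once tipped it is the middle of the end that leads towards the tape
- crate_blank_rim (a point): the same point of the unstamped crate
- line: yellow dispatch tape with black borders, stuck flat on the bench beyond the crates: 30 mm wide (own x, away from the robot), 460 mm long (own y); origin at its middle on the bench. It has no height to speak of; things slide over it
- marker: blue-capped white marker, 134 mm long and 15 mm thick, lying to the left of the crates, pointing away from the robot; origin at one end of it. Bystander
- tape_roll: roll of cream tape, 72 mm across, 19 mm high; origin at the centre of its underside. Bystander on the left
- weigh_boat: white weighing boat, 76x76x15 mm; origin at the centre of its underside. Bystander on the left
- pink_rack: pink microtube rack, 62 mm deep, 152 mm wide, 42 mm high; origin at the centre of its underside. Bystander on the right
- forceps: steel forceps lying flat, 127 mm long (own y); origin at the centre of its underside. Bystander on the right

How it is judged:
On the way, in this order (a step that is already met when the one before it is completed fails the run):
1. one crate, either, lies tipped over away from the robot (angle between any of crate_stamped, crate_blank's own x axis and vertical above 2.8 rad), for 0.2 s.
2. both crates lie tipped over away from the robot (angle between each of crate_stamped, crate_blank's own x axis and vertical above 2.8 rad), for 0.2 s.
3. the leading end of the stamped crate is on the tape (angle between crate_stamped's own x axis and vertical above 2.8 rad and x of crate_stamped_rim in the frame of line between -0.017 and 0.017 m and y of crate_stamped_rim in the frame of line between -0.23 and 0.23 m), for 0.2 s.
At the end, for the whole second after the job is handed in: Both crates lie at rest, tipped over away from the robot (bases facing it); the middle of the stamped crate's leading end is within 17 mm of the tape's centre line and between the tape's ends, the crate within 0.25 rad of square to the tape; the other crate's leading end is short of the tape (all of step 3 and angle between crate_blank's own x axis and vertical above 2.8 rad and angle between the y axis of crate_stamped and the y axis of line, either way round below 0.25 rad and x of crate_blank_rim in the frame of line below -0.017 m and linear speed of each of crate_stamped, crate_blank below 0.01 m/s); the robot touches nothing.
It fails at once if a crate is lifted (its centre more than 85 mm up; 50 mm standing, 56 mm at the top of a tip) (height (world z) of any of crate_stamped_mid, crate_blank_mid above 0.085 m).
It fails at once if the marker, tape roll, weighing boat, rack or forceps is moved by more than 30 mm (distance of any of marker, tape_roll, weigh_boat, pink_rack, forceps from where it was at the start of the episode above 0.03 m).
It also fails if it takes over 59 s, if anything falls off the work surface, if the arm or the gripper's body presses on something with over 40 N, if the wrist force passes 120 N, or if a joint passes its speed limit or range.

## Working session

There is one attempt and no reset: what is moved stays moved. The work goes in short steps, Python scripts to look and compute and a tool call to move; the robot and the scene stay as the last step left them, time stands still between calls to the robot, and variables do not carry over. Pictures are saved under pics/ and viewed, at most 10 in all, crops included, and the job is handed in when it is done.

Besides the shell and the picture viewer there is one more tool, called after "Request:" as name(argument=value, ...), one argument or row to a line, values as JSON. play_rows: Moves the arm, as the interface text tells. Its arguments: {"type":"object","properties":{"motion":{"type":"array"}},"required":["motion"]}

```bash
mkdir -p pics
cat > h.py <<'E'
from workcell import env, imaging
import numpy as np, cv2
np.set_printoptions(precision=3,suppress=True)
def snap(c,f):
    p,d=imaging.camera(c); cv2.imwrite(f'pics/{f}.png',p[:,:,::-1]); return p,d
def world(c,d,m):
    P=imaging.camera_params(c);K=np.array(P['K']);A=np.array(P['attitude'])
    if A.shape!=(3,3):
        from scipy.spatial.transform import Rotation as R
        A=R.from_euler('xyz',A).as_matrix() if A.size==3 else R.from_quat(A).as_matrix()
    v,u=np.nonzero(m&(d>0));z=d[v,u]
    c=np.c_[(u-K[0,2])/K[0,0]*z,(v-K[1,2])/K[1,1]*z,z]
    return c@A.T+np.array(P['position'])
E
python3 - <<'E'
from h import *
print(env.tcp_to_tips, env.get_obs()); print(imaging.camera_params('top'))
p,d=snap('top','top0')
for n in ['crate_stamped','crate_blank','line','marker','tape_roll','weigh_boat','pink_rack','forceps']:
    for r in imaging.pinpoint(n,'top')[:3]: print(n,np.array(r['at']),round(r['conf'],2))
for n in ['crate_stamped','line']:
    for r in imaging.regions_of(n,'top')[:3]:
        w=world('top',d,r['mask']); 
        if n!='line': w=w[w[:,2]>.085]
        if len(w)>5: print(n,r['conf'],len(w),w.mean(0),cv2.minAreaRect(w[:,:2].astype(np.float32)))
E
```

```text
0.017 {'time_s': 0.0, 'q': array([-1.293,  0.131,  1.489, -0.   ,  1.523, -0.085]), 'dq': array([-0.   , -0.   ,  0.002, -0.   ,  0.   , -0.001]), 'tau': array([ -0.   , -55.985, -49.176,   0.077,   0.036,  -0.   ]), 'tool_pos': array([ 0.213, -0.56 ,  0.235]), 'ee_rot': array([-3.14 , -0.   ,  0.363]), 'ft_force': array([0.111, 0.412, 0.038]), 'moment': array([0.025, 0.03 , 0.043]), 'grasp_force': 0.0, 'gripper_width': 0.9974991964512417}
{'K': array([[450.017,   0.   , 255.4  ],
       [  0.   , 450.017, 185.175],
       [  0.   ,   0.   ,   1.   ]]), 'position': array([-0.457, -0.08 ,  1.349]), 'attitude': array([-2.459, -0.014, -1.486])}
crate_stamped [0.527 0.295 0.005] 0.48
crate_stamped [ 0.461 -0.172 -0.001] 0.41
marker [0.453 0.217 0.003] 0.42
tape_roll [0.529 0.297 0.002] 0.47
weigh_boat [ 0.406  0.284 -0.   ] 0.87
crate_stamped 0.55 20 [ 0.027 -0.128  0.629] ((0.027633903548121452, -0.1282246708869934), (0.00301248487085104, 0.040447577834129333), 22.222705841064453)
```

View pics/top0.png

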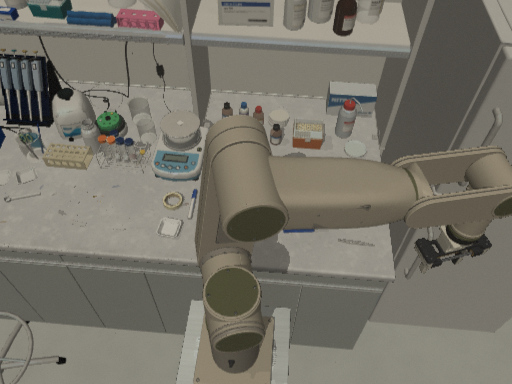

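The top picture shows the arm covering the crates; only the left bystanders (170,200) and (170,228) are clear, with a bit of blue at (297,228). I'll use the scene camera next.

Run:
```python
from h import *
p,d=snap('scene','sc0'); print(imaging.camera_params('scene'))
for n in ['crate_stamped','line','pink_rack','forceps','marker']:
    for r in imaging.pinpoint(n,'scene')[:3]: print(n,np.array(r['at']),round(r['conf'],2))
for n in ['crate_stamped','line','pink_rack']:
    for r in imaging.regions_of(n,'scene')[:3]:
        w=world('scene',d,r['mask']); print(n,r['conf'],len(w),np.percentile(w,[3,50,97],axis=0) if len(w) else '')
```

```text
{'K': array([[427.025,   0.   , 251.98 ],
       [  0.   , 427.025, 192.282],
       [  0.   ,   0.   ,   1.   ]]), 'position': array([-0.144,  0.545,  0.98 ]), 'attitude': array([-2.358, -0.009, -2.234])}
crate_stamped [ 0.457 -0.172  0.001] 0.76
crate_stamped [0.45  0.224 0.01 ] 0.68
line [ 0.693 -0.044 -0.007] 0.85
line [0.481 0.08  0.054] 0.66
pink_rack [ 0.652 -0.392  0.001] 0.67
pink_rack [ 0.461 -0.172  0.048] 0.24
marker [ 0.479  0.077 -0.   ] 0.71
marker [0.45 0.22 0.01] 0.64
crate_stamped 0.81 1074 [[ 0.429 -0.223  0.007]
 [ 0.442 -0.155  0.08 ]
 [ 0.48  -0.116  0.1  ]]
line 0.76 886 [[ 0.651 -0.247 -0.003]
 [ 0.69  -0.01   0.001]
 [ 0.734  0.175  0.005]]
pink_rack 0.71 824 [[ 0.626 -0.46  -0.002]
 [ 0.649 -0.379  0.034]
 [ 0.711 -0.31   0.042]]
```

View pics/sc0.png

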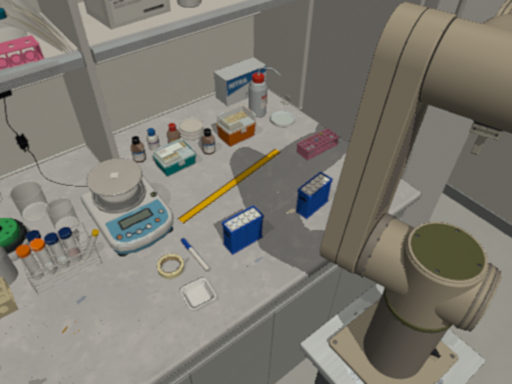

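The scene view shows the left crate at (243,229), the right crate at (314,195), the tape from (182,218) to (277,152), marker (195,254) just left of the left crate, and rack (318,143). Now I'll fit poses from depth.

Run:
```python
from h import *
p,d=imaging.camera('scene')
hsv=cv2.cvtColor(p,cv2.COLOR_RGB2HSV)
def box(u0,u1,v0,v1):
    m=np.zeros(d.shape,bool); m[v0:v1,u0:u1]=True; return m
def rect(w):
    b=cv2.boxPoints(cv2.minAreaRect(w[:,:2].astype(np.float32))); c=b.mean(0)
    e=b[1]-b[0];f=b[2]-b[1]; l,s=(e,f) if np.linalg.norm(e)>np.linalg.norm(f) else (f,e)
    return c,np.linalg.norm(l),np.linalg.norm(s),'yaw',(np.arctan2(l[1],l[0])%np.pi)-np.pi/2
for n,b in (('L',(218,270,200,255)),('R',(293,336,170,220))):
    w=world('scene',d,box(*b)); w=w[(w[:,2]>.09)&(w[:,2]<.11)]; print(n,len(w),rect(w))
m=box(170,285,140,230)&(hsv[:,:,0]>18)&(hsv[:,:,0]<35)&(hsv[:,:,1]>150)
w=world('scene',d,m); w=w[abs(w[:,2])<.015]; print('tape',rect(w),np.polyfit(w[:,1],w[:,0],1))
m=box(175,215,232,275);w=world('scene',d,m);w=w[(w[:,2]>.007)&(w[:,2]<.03)];print('marker',rect(w), w.min(0),w.max(0))
```

```text
L 608 (array([0.479, 0.083], dtype=float32), np.float32(0.11180888), np.float32(0.05064369), 'yaw', np.float32(-0.01880014))
R 476 (array([ 0.458, -0.171], dtype=float32), np.float32(0.114361405), np.float32(0.051311787), 'yaw', np.float32(0.14584875))
tape (array([ 0.694, -0.041], dtype=float32), np.float32(0.45792785), np.float32(0.028796803), 'yaw', np.float32(0.16847396)) [-0.17   0.687]
marker (array([0.525, 0.232], dtype=float32), np.float32(0.12212834), np.float32(0.091804266), 'yaw', np.float32(1.1239938)) [0.452 0.215 0.007] [0.585 0.3   0.024]
```

Request:
play_rows(
  motion=[0.4, 1, 0, 0, 0, -0.2, 0.2, 0.4, 1, 0, 0, 0, -0.2, 0.2, 0.4, 1, 0, 0, 0, 0, 0.2, 0.4, 1, 0, 0, 0, 0, 0.2, 0.4, 1, 0, 0, 0, 0, 0.2, 0.4, 1, 0, 0, 0, 0, 0.2, 0.4, 1, 0, 0, 0, 0, 0.2, 0.4, 1, 0, 0, 0, 0, 0.2],
)

```text
time_s: 1.85
tool_pos: [0.3413, -0.2394, 0.2359]
ee_rot: [3.141, -0.001, 0.153]
ft_force: [-0.1, -1.1, 0.7]
gripper_width: 0.6
grasp_force: 0.0
```

Request:
play_rows(
  motion=[0.5, 0.7, -0.2, 0, 0, 0, 0.2, 0.6, 0.75, -0.3, 0, 0, 0, 0.2, 0, 0, -0.8, 0, 0, 0, 0.2, 0, 0, -0.8, 0, 0, 0, 0.2, 0, 0, -0.8, 0, 0, 0, 0.2, 0, 0, -0.8, 0, 0, 0, 0.2, 0, 0, 0, 0, 0, 0, 0.2],
)

```text
time_s: 2.55
tool_pos: [0.3818, -0.1809, 0.0834]
ee_rot: [-3.136, 0.006, 0.154]
ft_force: [1.0, 0.4, 0.5]
gripper_width: 0.599
grasp_force: 0.0
```

Request:
play_rows(
  motion=[0.3, 0.045, 0.05, 0, 0, 0, 0.2, 0.3, 0.045, 0.05, 0, 0, 0, 0.2, 0.3, 0.045, 0, 0, 0, 0, 0.2, 0.2, 0.03, 0, 0, 0, 0, 0.2, 0.2, 0.03, 0, 0, 0, 0, 0.2, 0.2, 0.03, 0, 0, 0, 0, 0.2, 0.2, 0.03, 0, 0, 0, 0, 0.2, 0.2, 0.03, 0, 0, 0, 0, 0.2],
)

```text
time_s: 3.35
tool_pos: [0.4616, -0.1714, 0.0916]
ee_rot: [-3.141, -0.0, 0.153]
ft_force: [-0.7, -0.1, 0.2]
gripper_width: 0.598
grasp_force: 0.0
```

Request:
play_rows(
  motion=[0.15, 0.02, 0, 0, 0, 0, 0.2, 0.15, 0.02, 0, 0, 0, 0, 0.2, 0.15, 0.02, 0, 0, 0, 0, 0.2, 0.15, 0.02, 0, 0, 0, 0, 0.2],
)

```text
time_s: 3.75
tool_pos: [0.4853, -0.1683, 0.0915]
ee_rot: [-3.141, 0.0, 0.153]
ft_force: [-1.0, -0.6, -0.6]
gripper_width: 0.599
grasp_force: 0.0
```

Run:
```python
from h import *
p,d=snap('scene','sc1')
```

```text
(no output)
```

View pics/sc1.png

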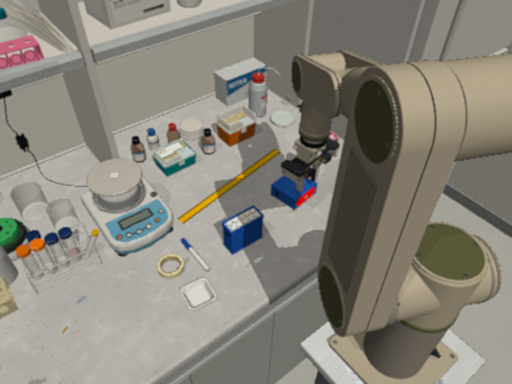

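The right crate lies tipped with the red stamp facing the robot at (307,196): right is the stamped one. Next I'll tip the left.

Request:
play_rows(
  motion=[-0.6, 0, 0.75, 0, 0, 0, 0.2, -0.6, 0.2, 0.75, 0, 0, 0, 0.2, -0.4, 1, 0, 0, 0, -0.17, 0.2, -0.3, 1, 0, 0, 0, -0.16, 0.2, 0, 1, 0, 0, 0, 0, 0.2, 0, 1, 0, 0, 0, 0, 0.2, 0, 1, 0, 0, 0, 0, 0.2, 0, 1, 0, 0, 0, 0, 0.2],
)

```text
time_s: 4.6
tool_pos: [0.4088, 0.0812, 0.152]
ee_rot: [-3.142, -0.001, -0.02]
ft_force: [1.1, 0.4, -0.5]
gripper_width: 0.601
grasp_force: 0.0
```

Request:
play_rows(
  motion=[0, 0.1, 0, 0, 0, 0, 0.2, 0, 0, -0.5, 0, 0, 0, 0.2, 0, 0, -0.5, 0, 0, 0, 0.2, 0, 0, -0.5, 0, 0, 0, 0.2, 0, 0, 0, 0, 0, 0, 0.2],
)

```text
time_s: 5.1
tool_pos: [0.4067, 0.0829, 0.0889]
ee_rot: [3.141, 0.005, -0.02]
ft_force: [-1.3, -0.2, -0.7]
gripper_width: 0.598
grasp_force: 0.0
```

Request:
play_rows(
  motion=[0.4, 0, 0, 0, 0, 0, 0.2, 0.4, 0, 0, 0, 0, 0, 0.2, 0.2, 0, 0, 0, 0, 0, 0.2, 0.2, 0, 0, 0, 0, 0, 0.2, 0.2, 0, 0, 0, 0, 0, 0.2, 0.2, 0, 0, 0, 0, 0, 0.2, 0.2, 0, 0, 0, 0, 0, 0.2, 0.2, 0, 0, 0, 0, 0, 0.2],
)

```text
time_s: 5.9
tool_pos: [0.4896, 0.0837, 0.0916]
ee_rot: [-3.142, -0.0, -0.019]
ft_force: [-1.4, -0.1, 0.0]
gripper_width: 0.594
grasp_force: 0.0
```

Request:
play_rows(
  motion=[0.15, 0, 0, 0, 0, 0, 0.2, 0.15, 0, 0, 0, 0, 0, 0.2, 0.15, 0, 0, 0, 0, 0, 0.2, 0.15, 0, 0, 0, 0, 0, 0.2],
)

```text
time_s: 6.3
tool_pos: [0.5134, 0.0837, 0.0916]
ee_rot: [3.142, 0.0, -0.019]
ft_force: [0.3, -0.7, -0.1]
gripper_width: 0.597
grasp_force: 0.0
```

Request:
play_rows(
  motion=[-0.8, 0, 0.8, 0, 0, 0, 0.2, -0.8, -0.2, 0.8, 0, 0, 0, 0.2, -0.8, -0.8, 0, 0, 0, 0.17, 0.2, -0.3, -1, 0, 0, 0, 0.16, 0.2, 0, -1, 0, 0, 0, 0, 0.2, 0, -1, 0, 0, 0, 0, 0.2, 0, -1, 0, 0, 0, 0, 0.2, -0.3, -1, 0, 0, 0, 0, 0.2],
)

```text
time_s: 7.1
tool_pos: [0.3935, -0.1582, 0.1562]
ee_rot: [3.141, -0.001, 0.154]
ft_force: [1.0, 0.1, 0.5]
gripper_width: 0.603
grasp_force: 0.0
```

Run:
```python
from h import *
p,d=snap('scene','sc2')
for n in ['crate_stamped_rim','crate_blank_rim','crate_stamped_mid','crate_stamped','line']:
    for r in imaging.pinpoint(n,'scene')[:2]: print(n,np.array(r['at']),round(r['conf'],2))
w=world('scene',d,np.ones(d.shape,bool)); w=w[(w[:,2]>.04)&(w[:,2]<.056)&(w[:,0]>.4)&(w[:,0]<.72)]
for n,a,b in (('L',0,.16),('R',-.26,-.07)):
    k=w[(w[:,1]>a)&(w[:,1]<b)]; print(n,len(k),cv2.boxPoints(cv2.minAreaRect(k[:,:2].astype(np.float32))))
```

```text
crate_stamped_rim [ 0.586 -0.156  0.027] 0.63
crate_blank_rim [0.598 0.069 0.024] 0.7
crate_blank_rim [ 0.411 -0.382 -0.004] 0.61
crate_stamped_mid [ 0.538 -0.163  0.018] 0.79
crate_stamped [ 0.483 -0.17   0.027] 0.68
crate_stamped [0.6   0.072 0.024] 0.57
line [ 0.694 -0.042 -0.006] 0.61
L 1003 [[0.502 0.029]
 [0.607 0.027]
 [0.609 0.136]
 [0.503 0.137]]
R 799 [[ 0.474 -0.112]
 [ 0.49  -0.222]
 [ 0.593 -0.208]
 [ 0.578 -0.097]]
```

View pics/sc2.png

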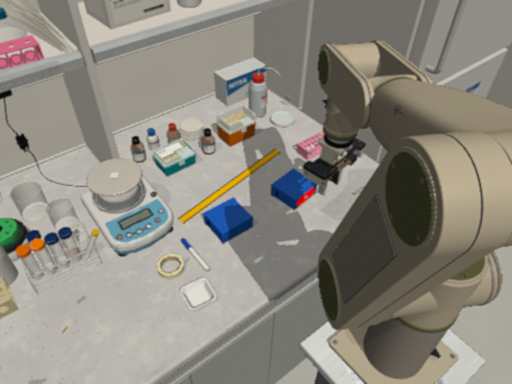

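Both crates lie with bases facing the robot: stamped at (295,188) with the red stamp visible, blank at (228,219). Now the low push for the stamped one.

Request:
play_rows(
  motion=[0.4, -0.2, -0.3, 0, 0, 0, 0.2, 0.4, -0.2, -0.7, 0, 0, 0, 0.2, 0.1, 0, -0.7, 0, 0, 0, 0.2, 0, 0, -0.7, 0, 0, 0, 0.2, 0, 0, -0.6, 0, 0, 0, 0.2, 0, 0, 0, 0, 0, 0, 0.2],
)

```text
time_s: 8.0
tool_pos: [0.4266, -0.1692, 0.0321]
ee_rot: [-3.137, 0.005, 0.156]
ft_force: [-1.5, -0.9, -0.6]
gripper_width: 0.598
grasp_force: 0.0
```

Request:
play_rows(
  motion=[0.4, 0.06, 0.05, 0, 0, 0, 0.2, 0.4, 0.06, 0.05, 0, 0, 0, 0.2, 0.3, 0.05, 0, 0, 0, 0, 0.2, 0.4, 0.06, 0, 0, 0, 0, 0.2, 0.4, 0.06, 0, 0, 0, 0, 0.2, 0.4, 0.06, 0, 0, 0, 0, 0.2, 0.4, 0.06, 0, 0, 0, 0, 0.2, 0.3, 0.05, 0, 0, 0, 0, 0.2],
)

```text
time_s: 8.8
tool_pos: [0.5501, -0.1532, 0.0408]
ee_rot: [3.141, 0.0, 0.155]
ft_force: [-4.6, -0.2, 4.0]
gripper_width: 0.598
grasp_force: 2.1
```

```bash
cat > m.py <<'E'
from h import *
p,d=imaging.camera('scene'); print(env.get_obs()['tool_pos'])
for r in imaging.pinpoint('crate_stamped_rim','scene')[:2]: print(np.array(r['at']),round(r['conf'],2))
hsv=cv2.cvtColor(p,cv2.COLOR_RGB2HSV); blue=(hsv[:,:,0]>100)&(hsv[:,:,0]<130)&(hsv[:,:,1]>120)
w=world('scene',d,blue); w=w[(w[:,2]>.04)&(w[:,2]<.056)&(w[:,0]>.45)&(w[:,0]<.76)&(w[:,1]>-.28)&(w[:,1]<-.03)]
b=cv2.boxPoints(cv2.minAreaRect(w[:,:2].astype(np.float32)));b=b[np.argsort(b[:,0])];print(len(w),b)
rim=b[2:].mean(0);e=b[3]-b[2];t=.168;q=rim-[.694,-.041]
print('line x',q@[np.cos(t),np.sin(t)],'y',q@[-np.sin(t),np.cos(t)],'yaw',np.arctan2(e[1],e[0])%np.pi-np.pi/2)
E
python3 m.py
```

```text
[ 0.552 -0.153  0.041]
[ 0.659 -0.142  0.025] 0.92
150 [[ 0.554 -0.099]
 [ 0.569 -0.204]
 [ 0.649 -0.085]
 [ 0.665 -0.191]]
line x -0.052685618989761554 y -0.08929728394603638 yaw 0.14227295
```

Request:
play_rows(
  motion=[0.3, 0.05, 0, 0, 0, 0, 0.2, 0.3, 0.05, 0, 0, 0, 0, 0.2, 0.25, 0.04, 0, 0, 0, 0, 0.2, 0.2, 0.03, 0, 0, 0, 0, 0.2, 0.15, 0.02, 0, 0, 0, 0, 0.2, 0.07, 0.01, 0, 0, 0, 0, 0.2, 0, 0, 0, 0, 0, 0, 0.2],
)

```text
time_s: 9.6
tool_pos: [0.6002, -0.1459, 0.0397]
ee_rot: [3.142, -0.001, 0.153]
ft_force: [0.5, -0.6, -0.7]
gripper_width: 0.604
grasp_force: 0.0
```

Request:
play_rows(
  motion=[-0.2, -0.03, 0, 0, 0, 0, 0.2, -0.4, -0.06, 0, 0, 0, 0, 0.2, -0.6, -0.1, 0.6, 0, 0, 0, 0.2, -0.6, -0.1, 0.8, 0, 0, 0, 0.2, -0.6, -0.1, 0.8, 0, 0, 0, 0.2, -0.6, -0.1, 0.6, 0, 0, 0, 0.2, 0, 0, 0, 0, 0, 0, 0.2, 0, 0, 0, 0, 0, 0, 0.2],
)

```text
time_s: 10.4
tool_pos: [0.4798, -0.1659, 0.1521]
ee_rot: [3.141, -0.002, 0.152]
ft_force: [0.5, -0.2, 0.0]
gripper_width: 0.598
grasp_force: 0.0
```

```bash
python3 m.py; python3 -c "
from h import *
snap('scene','sc3')"
```

```text
[ 0.48  -0.165  0.151]
[ 0.708 -0.135  0.025] 0.68
669 [[ 0.601 -0.09 ]
 [ 0.616 -0.202]
 [ 0.703 -0.076]
 [ 0.718 -0.189]]
line x 0.0009003423190815423 y -0.09284408529538017 yaw 0.13398814
```

View pics/sc3.png

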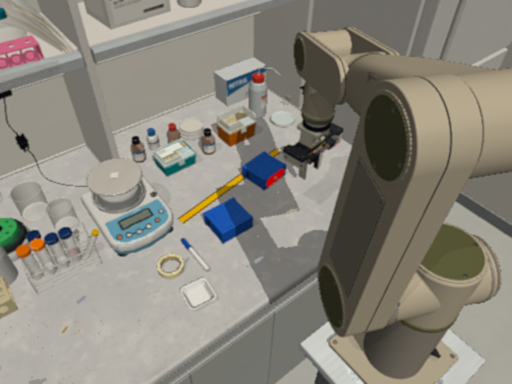

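The stamped crate's leading end is on the tape at (263,165) and square to it. The blank crate lies short of the tape at (228,219), and the gripper is clear of everything.

```bash
python3 -c "
from h import *
print(env.sign_off())"
```

```text
the job is handed in; nothing more can be done
None
```

The job is handed in, with no verdict returned: both crates lie tipped away from the robot, and the stamped one (right) has its leading end about 1 mm from the tape's centre line and about 0.03 rad off square. The blank one lies short of the tape, and no bystander looked disturbed in the last picture.

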